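# Ball into the child-safe tip-out bin

### The arm

A 7-joint arm with a two-finger parallel gripper is mounted at the origin on the work surface. World frame = base frame: x ahead of the robot, y to its left, z up, the work surface at z = 0. Lengths are in m, angles in rad, forces in N, time in s.
With the tool pointing down it reaches from about 0.425 to 0.925 m from the base axis. Payload 6.8 kg.
Tool frame: the origin (TCP) lies on the centre line of the jaws, within the pads' length; the fingertips stand 25 mm ahead of it and the grasp point (between the pads) lies 6 mm ahead of it (env.nose_length is the distance from the TCP to the fingertips, in m); z points along the fingers, y is the line along which they close (so a half turn about z gives the same grasp; the last joint's range is limited). The gripper opens to 85 mm and grips with 20 to 120 N. Pads are 22 mm wide; open, the fingers measure 114 mm over their backs; the gripper's body (76 mm by 85 mm) begins 54 mm behind the grasp point. The pads swing forward as they close: fully open they stand 13 mm farther back than shut.
Start: joints at [-1.258, 0.477, 0.022, 1.555, -0.011, 1.109, -0.083], TCP at [0.276, 0.616, 0.256] pointing down, gripper open.
Joint ranges: [-2.96, 2.96], [-0.34, 2.1], [-1.41, 1.46], [0.24, 2.44], [-1.37, 4.51], [0.17, 1.92], [-2.96, 2.96]. Speed limits (rad/s): [2.39, 2.39, 3.14, 3.14, 3.14, 3.14, 3.14].

### API

Orientations are given as [roll, pitch, yaw] about the fixed x, y, z axes, in that order (R = Rz(yaw) Ry(pitch) Rx(roll)).
In Python, from plant import env, viewer, close_job, nets gives the robot as it stands.
- The arm moves only by the tool play_rows, never from a script. Its argument "targets" is a list of rows, each an object with "claw": the gripper's target within -1 to 1 (shut at 1, half-way at 0, fully open at -1); "offset": the shift along the world's x, y, z in units of 30 mm (1.0 is 30 mm), a list of three; "roll": the turn about the world's z in units of 6 degrees (1.0 is 6 degrees). A call has exactly 10 rows; each row shifts and turns the commanded pose from where the row before left it; what a row does not reach is not made up. A row lasts 1/10 s, in which the tool goes at most 50 mm and 8.59 degrees, less where a joint would pass 70% of its speed; a pose out of reach is approached as far as the arm can. A call is refused whole if a number of a shift passes 1 or a number of a turn 1, either way. A call with a gripper value outside its range is refused whole. The fingers move at their own pace and stop on an object; "grip_force" is the grip in N (left out, the last holds). Time passes only in rows, so rows that do not move let the fingers close, or fill a call up. It gives the time, the measured TCP pose, the force, the opening and the grip force at its end, in the units of the state.
- env.state(): the state, without advancing time (a new reading comes with each control period).
- viewer.camera(name): name is "scene" or "top"; returns (picture, depth): 384x512x3 uint8, blue, green, red; 384x512 float32, m along the optical axis (not along the pixel's ray), 0 where there is no reading.
- viewer.camera_info(name): a dict with "fx", "fy", "cx", "cy" (pixels), "T" (4x4, takes a point from camera to world coordinates). Camera axes: x right, y up, looking along -z (the intrinsics and any distortion apply to the point x, -y, -z); pixel columns grow to the right and rows downward; lengths in m; the calibration is good to about 2 mm. A picture is of the moment at which its call begins. camera_info takes no time and is no camera call.
- close_job(): hands the job in; it is judged then, once.
Trained networks look in the newest picture that a camera, given by its name, has taken for a name from the list of things; names that differ only in an ending like _2 or _b are one class to them, and where a whole thing is asked for, a point or a joint stands for the part that bears it (a point fixed in the world has none). Each returns a list of dicts, best first, with "score" (0 to 1); they miss things now and then, are a little off and sometimes report something else, mostly with a low value. They report only what shows in the picture. A call takes as long as a camera call.
- nets.spot_in(name, camera): "position" ([x, y, z] in m, in world coordinates, good to about 4 mm: the middle of the surface that is visible of it).
- nets.cut_out(name, camera): "region" (384x512 bool, what is visible of it).
- nets.tip_of(name, camera): "position" ([x, y, z] in m, in world coordinates, good to about 4 mm: a listed point, or the origin of a listed thing).
The state is a dict: "t": time; "joints": joint angles; "qd": joint speeds; "joint_torque": joint torques, N m; "ee_pos": TCP position; "tool_rot": TCP orientation; "wrist_force": force on the tool from outside, world axes, zero at the start; "wrist_torque": the same for the moment, N m; "opening": opening from 0.0 (shut) to 1.0 (fully open); "gripper_force": force on a finger pad.
Only numpy, scipy, OpenCV 4.12 (cv2) and the standard library are available. Lean on these libraries where they do the work, as an engineer would, in place of code of your own. Each camera call takes 0.05 s, during which the arm holds its last target. There are 200 camera calls.

### The job

Put the red ball away in the tip-out bin behind the light-blue door of the toy bench: first lift the yellow excavator out of the door's way and park it upright with its tracks on the dark mat. Then reach into the gap behind the door's top edge, squeeze the hidden white catch towards the door and, keeping it squeezed, tip the door all the way open, let it go, and lower the ball into the bin. Finally push the door fully shut so that the catch snaps in again, and leave every other toy where it stands.

Things in the scene. Friction and masses are not known exactly. Their poses are not given: they have to be found in the camera images.
- hinge_mid (a point): Middle of the door's hinge line at the foot of the fixed blue toy bench, 10 mm above the table, in the plane of the shut door's front face. Bench axes: x level, into the bench (away from the robot); y along the hinge; z up. The bench spans x 0 to 340 mm, 372 mm in y, and is 181 mm high at the front tier and 233 mm (rim to 244 mm) at the upper tier, from x = 135 mm on
- roof_edge (a point): Middle of the front edge of the front tier's roof, 75 mm behind the shut door's front face, 181 mm above the table; bench axes. Between it and the door's top edge is an open gap. Inside the gap a grey keeper rail along y, which the catch hooks over, lies 48 to 56 mm behind the door's front face with its top 118 mm above the table
- door (a joint): Tip-out door, rad: 0 shut (upright), 0.75 fully open, its top tipped out towards the robot. Panel 344 mm wide, 165 mm tall from the hinge line, 10 mm thick (x 0 to 10 mm when shut). The hinge is stiff (0.3 N m) and stays where it is left. Latched, it has only about 0.03 rad of play
- door_top (a point): Middle of the top edge of the door, half-way through its thickness, 165 mm up the door from the hinge line, moving with it; axes equal the bench's when shut and tip with the door (z up along the door)
- catch_pad (a point): Middle of the part to squeeze on the white catch paddle behind the door, 143 mm up the door; where along y varies by up to 90 mm from the middle. Paddle 44 mm wide (y), 56 long, 5 thick, pivoted 100 mm up the door. At rest it leans back 0.32 rad, its top 157 mm up the door and 31 mm behind the door's front face; squeezed it is parallel to the door: door plus paddle about 17 mm thick
- catch (a joint): Catch angle, rad: 0 at rest (hooked), 0.32 fully squeezed towards the door; above 0.22 it clears the keeper. Sprung, about 5 N at the pad. An orange hook arm 12 mm wide sticks out from it to 67 mm behind the door's front face, 115 mm up the door (132 squeezed). Past 0.2 rad of door opening it may be let go; pushing the door shut (a few N) makes it ride over the keeper and hook by itself
- bin_floor (a point): Middle of the hopper's floor (upper face), of the open-topped white hopper on the door's back, 115 mm deep (x), 318 mm wide, walls 79 mm high; 66 mm behind the door's front face, 8 mm up the door; axes as door_top
- excavator_cab (a point): Grasp point of the yellow toy excavator (0.2 kg), 55 mm above its underside, in the middle of its cab, a block 64 mm (x) by 42 mm (y) by 50 mm with its top 76 mm above the underside. x points to the boom, which reaches 95 mm ahead of this point and 94 mm high; the black tracks are 92 mm by 62 mm over all, 26 mm high
- excavator: The excavator itself: origin under the middle of its tracks, x towards the boom
- mat_top (a point): Middle of the top of the fixed dark rubber mat, 180 mm (x) by 140 mm (y), 4 mm thick, at one side of the table
- ball_center (a point): Centre of the red plastic ball, 66 mm diameter, 60 g; it sits loosely in the mouth of a fixed green cup 30 mm high and about 66 mm across; its centre is about 49 mm above the table
- skittle_mid (a point): Bystander: wooden skittle, half-way up (118 mm tall, 36 mm across), standing about 90 mm from the ball
- car_mid (a point): Bystander: small red toy car 60 by 34 by 36 mm, about 90 mm from the ball, on the side away from the skittle
- blocks_mid (a point): Bystander: three glued toy blocks, 50 by 50 by 80 mm, half-way up, beyond the mat
- top_mid (a point): Bystander: orange spinning top standing on its flat foot, 52 mm across, 55 mm tall, half-way up, beside the bench
- jar_mid (a point): Bystander: glass marble jar with brass screw lid, 68 mm across, 100 mm tall, half-way up, on the upper tier
- puzzle_mid (a point): Bystander: wooden frame puzzle, 130 by 150 by 24 mm, on the upper tier; this point is 7 mm above its underside

How it is judged:
By the outcome, as a careful person would: the job done as asked, in the order asked, and still so for the second after the job is handed in, with the robot touching nothing.
It also fails if it takes over 72 s, if anything falls off the work surface, if the arm or the gripper's body presses on something with over 40 N, if the wrist force passes 120 N, or if a joint passes its speed limit or range.

## Working session

There is one attempt and no reset: what is moved stays moved. The work goes in short steps, Python scripts to look and compute and a tool call to move; the robot and the scene stay as the last step left them, time stands still between calls to the robot, and variables do not carry over. Pictures are saved under pics/ and viewed, at most 10 in all, crops included, and the job is handed in when it is done.

Besides the shell and the picture viewer there is one more tool, called in YAML: its name, and indented under it one key for each argument. play_rows: Moves the arm, as the interface text tells. Its arguments: {"type":"object","properties":{"targets":{"type":"array"},"grip_force":{"type":"number"}},"required":["targets"]}

```bash
mkdir -p pics; ls; cat > h.py <<'E'
import numpy as np, cv2
from plant import env, viewer, close_job, nets
def pos(n,c):
    try:
        r=nets.tip_of(n,c); return [(np.round(d['position'],3).tolist(),round(d['score'],2)) for d in r[:2]]
    except Exception as e: return str(e)
def cloud(c):
    im,d=viewer.camera(c); i=viewer.camera_info(c)
    v,u=np.mgrid[:384,:512]; P=np.stack([(u-i['cx'])/i['fx']*d,-(v-i['cy'])/i['fy']*d,-d,np.ones_like(d)],-1)@np.array(i['T']).T
    return im,d,P[...,:3]
E
python3 - <<'E'
from h import *
ims=[cloud(c) for c in('scene','top')]
for c,x in zip(('scene','top'),ims): cv2.imwrite(f'pics/{c}0.png',x[0])
for n in ['hinge_mid','roof_edge','door_top','catch_pad','excavator_cab','excavator','mat_top','ball_center','skittle_mid','car_mid','blocks_mid','top_mid','jar_mid']:
    print(n,pos(n,'scene'),pos(n,'top'))
s=env.state();print(s['t'],s['ee_pos'],s['tool_rot'],s['opening'],env.nose_length)
print({c:viewer.camera_info(c) for c in('scene','top')})
E
```

```text
pics
hinge_mid [([0.471, 0.259, 0.062], 0.48)] [([0.558, 0.021, 0.012], 0.77)]
roof_edge [([0.633, 0.023, 0.182], 0.8)] [([0.632, 0.027, 0.179], 0.62)]
door_top [([0.559, 0.018, 0.176], 0.97)] [([0.561, 0.02, 0.174], 0.91), ([0.447, 0.343, 0.049], 0.5)]
catch_pad [([0.581, 0.044, 0.152], 0.63), ([0.444, 0.068, 0.05], 0.39)] [([0.585, 0.044, 0.155], 0.56), ([0.445, 0.345, 0.045], 0.48)]
excavator_cab [([0.446, 0.067, 0.053], 0.65)] [([0.446, 0.066, 0.054], 0.58)]
excavator [([0.446, 0.069, -0.003], 0.86)] [([0.452, 0.067, -0.004], 0.9), ([0.622, 0.022, 0.017], 0.69)]
mat_top [([0.441, -0.351, 0.005], 0.86), ([0.557, 0.02, 0.174], 0.35)] [([0.441, -0.35, 0.003], 0.97), ([0.562, 0.021, 0.178], 0.75)]
ball_center [([0.45, 0.345, 0.046], 0.81)] [([0.444, 0.348, 0.048], 0.79)]
skittle_mid [([0.466, 0.258, 0.066], 0.54)] [([0.78, -0.058, 0.236], 0.59), ([0.462, 0.263, 0.065], 0.41)]
car_mid [([0.426, 0.434, 0.02], 0.7), ([0.446, 0.071, 0.054], 0.24)] [([0.425, 0.432, 0.017], 0.61)]
blocks_mid [([0.587, -0.348, 0.041], 0.77)] [([0.593, -0.345, 0.042], 0.8)]
top_mid [([0.656, 0.249, 0.032], 0
[... 404 characters left out ...]
ay([[-0.75646902, -0.46321177,  0.46172445,  1.23231195],
       [ 0.65389362, -0.52126153,  0.5483699 ,  0.75848289],
       [-0.0133322 ,  0.71674352,  0.69720942,  1.18003729],
       [ 0.        ,  0.        ,  0.        ,  1.        ]])}, 'top': {'fx': 460.7103469710389, 'fy': 460.7103469710389, 'cx': 258.5894357247573, 'cy': 185.90770740093848, 'T': array([[ 2.12562388e-02,  9.83243850e-01, -1.81051659e-01,
         3.11288602e-01],
       [-9.99515261e-01,  2.50195774e-02,  1.85273668e-02,
        -5.59248235e-04],
       [ 2.27467555e-02,  1.80570074e-01,  9.83299056e-01,
         1.61161915e+00],
       [ 0.00000000e+00,  0.00000000e+00,  0.00000000e+00,
         1.00000000e+00]])}}
```

View pictures.

```bash
python3 -c "
import cv2,numpy as np
a=cv2.imread('pics/top0.png');cv2.imwrite('pics/t0b.png',cv2.resize(a,(780,585)))
b=cv2.imread('pics/scene0.png');cv2.imwrite('pics/s0b.png',cv2.resize(b,(780,585)))"
```

```text
(no output)
```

View pics/t0b.png

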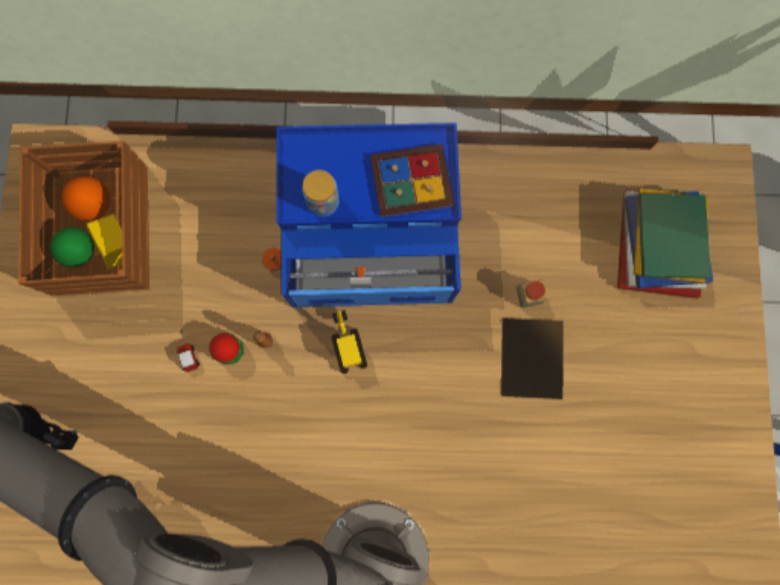

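View pics/s0b.png

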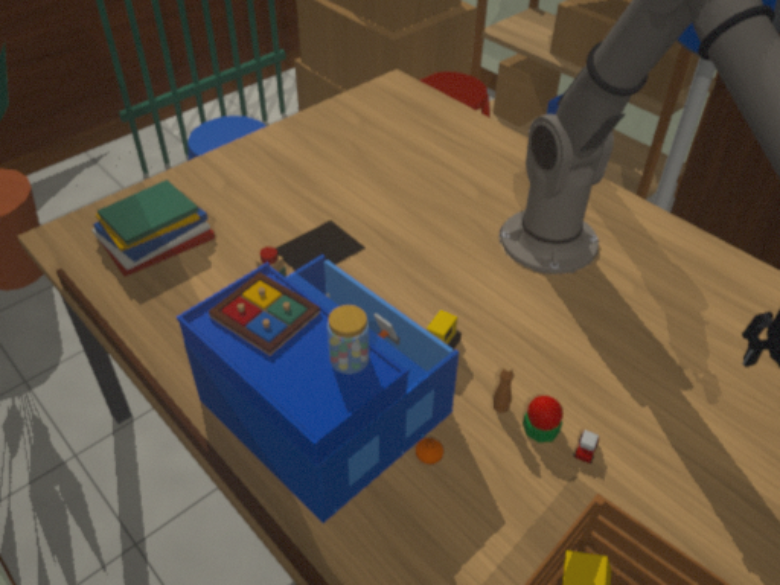

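The top view shows the bench front at about row 298 (enlarged picture), the catch with its orange hook at (360,275), the excavator at (348,348) with its boom towards the door, the ball at (225,347) and the mat at (532,358). The scene view agrees. Next I need the yaws and finer positions.

```bash
cat >> h.py <<'E'
def blob(m,P,zlo,zhi):
    Q=P[m]; Q=Q[(Q[:,2]>zlo)&(Q[:,2]<zhi)]; r=cv2.minAreaRect((Q[:,:2]*1000).astype(np.float32))
    return len(Q),np.round(r[0],1),np.round(r[1],1),round(r[2],1),np.round(np.median(Q,0),3)
E
python3 - <<'E'
from h import *
im,d,P=cloud('top')
ok=d>0
hsv=cv2.cvtColor(im,cv2.COLOR_BGR2HSV)
X,Y,Z=P[...,0],P[...,1],P[...,2]
yel=ok&(hsv[...,0]>20)&(hsv[...,0]<35)&(hsv[...,1]>150)&(abs(X-.46)<.1)&(abs(Y-.067)<.08)
print('cab top',blob(yel,P,.06,.082)); print('boom',blob(yel,P,.084,.12)); print('boom',blob(yel&(X>.49),P,.03,.12))
mat=ok&(im.max(-1)<70)&(abs(X-.44)<.13)&(abs(Y+.35)<.12)&(Z<.02); print('mat',blob(mat,P,-.02,.02))
b=ok&(abs(X-.59)<.08)&(abs(Y+.35)<.06);print('blocks',blob(b,P,.065,.1))
red=ok&((hsv[...,0]<8)|(hsv[...,0]>172))&(hsv[...,1]>130)&(np.hypot(X-.446,Y-.346)<.045)
from scipy.optimize import least_squares
Q=P[red&(Z>.03)]; print('ball',len(Q),least_squares(lambda c:np.linalg.norm(Q-c,axis=1)-.033,[.446,.346,.049],loss='soft_l1',f_scale=.002).x)
# door top edge
e=ok&(abs(X-.56)<.02)&(abs(Y-.02)<.2)&(Z>.165)&(Z<.185); print('doortop',blob(e,P,.16,.19),np.polyfit(Y[e],X[e],1))
r=ok&(X>.615)&(X<.69)&(abs(Y-.02)<.15)&(abs(Z-.181)<.006)
ys=np.arange(-.1,.14,.01); xs=[np.percentile(X[r&(abs(Y-y)<.005)],2) for y in ys]; print('roof',np.polyfit(ys,xs,1))
w=ok&(X>.572)&(X<.61)&(abs(Y-.02)<.15)&(Z>.125)&(Z<.175);print('paddle',blob(w,P,.12,.18),np.percentile(Y[w],[2,50,98]),np.percentile(X[w],[2,50,98]))
w=ok&(abs(Y-.26)<.04)&(abs(X-.464)<.04);print('skittle',blob(w,P,.03,.13))
E
```

```text
cab top (261, array([471.5,  75.7]), array([118.7,  41.8]), 16.0, array([0.449, 0.07 , 0.075]))
boom (28, array([469.4,  76.7]), array([109.1,  10.9]), 15.0, array([0.503, 0.085, 0.089]))
boom (45, array([509.6,  87.9]), array([39.5, 11.7]), 17.1, array([0.51 , 0.087, 0.085]))
mat (1896, array([ 461.4, -350.7]), array([138.3, 214.7]), 88.1, array([ 0.437, -0.347,  0.004]))
blocks (122, array([ 589.1, -343.1]), array([39.6, 39.9]), 7.7, array([ 0.587, -0.343,  0.079]))
ball 284 [0.44743734 0.34459407 0.04832391]
doortop (422, array([570.4,  20.7]), array([ 32.3, 367.4]), 2.3, array([0.562, 0.032, 0.174])) [-0.0413414   0.56301472]
roof [-0.0493346   0.63460469]
paddle (110, array([591.2,   1.3]), array([214.4,  35.8]), 89.5, array([0.582, 0.045, 0.148])) [0.0222512  0.0447095  0.08721225] [0.5743595  0.58219675 0.60780531]
skittle (90, array([465.9, 257.5]), array([27.8, 31.3]), 40.7, array([0.462, 0.253, 0.069]))
```

play_rows:
  targets:
    - {"claw":-1,"offset":[0.285,-0.913,-0.16],"roll":0.334}
    - {"claw":-1,"offset":[0.285,-0.913,-0.16],"roll":0.334}
    - {"claw":-1,"offset":[0.285,-0.913,-0.16],"roll":0.334}
    - {"claw":-1,"offset":[0.285,-0.913,-0.16],"roll":0.334}
    - {"claw":-1,"offset":[0.285,-0.913,-0.16],"roll":0.334}
    - {"claw":-1,"offset":[0.285,-0.913,-0.16],"roll":0.334}
    - {"claw":-1,"offset":[0.285,-0.913,-0.16],"roll":0.334}
    - {"claw":-1,"offset":[0.285,-0.913,-0.16],"roll":0.334}
    - {"claw":-1,"offset":[0.285,-0.913,-0.16],"roll":0.334}
    - {"claw":-1,"offset":[0.285,-0.913,-0.16],"roll":0.334}
  grip_force: 30

```text
t: 2.45
ee_pos: [0.3616, 0.3411, 0.2084]
tool_rot: [3.141, 0.0, 3.072]
wrist_force: [-0.6, 0.1, 1.0]
opening: 1.002
gripper_force: 0.0
```

play_rows:
  targets:
    - {"claw":-1,"offset":[0.285,-0.913,-0.16],"roll":0.334}
    - {"claw":-1,"offset":[0.285,-0.913,-0.16],"roll":0.334}
    - {"claw":-1,"offset":[0.285,-0.913,-0.16],"roll":0.334}
    - {"claw":-1,"offset":[0.285,-0.913,-0.16],"roll":0.334}
    - {"claw":-1,"offset":[0.285,-0.913,-0.16],"roll":0.334}
    - {"claw":-1,"offset":[0.285,-0.913,-0.16],"roll":0.334}
    - {"claw":-1,"offset":[0.285,-0.913,-0.16],"roll":0.334}
    - {"claw":-1,"offset":[0.285,-0.913,-0.16],"roll":0.334}
    - {"claw":-1,"offset":[0.285,-0.913,-0.16],"roll":0.334}
    - {"claw":-1,"offset":[0.285,-0.913,-0.16],"roll":0.334}

```text
t: 3.45
ee_pos: [0.4472, 0.0673, 0.1604]
tool_rot: [3.142, 0.001, -2.861]
wrist_force: [0.5, -0.1, 0.3]
opening: 1.003
gripper_force: 0.0
```

play_rows:
  targets:
    - {"claw":-1,"offset":[0,0,-0.7]}
    - {"claw":-1,"offset":[0,0,-0.7]}
    - {"claw":-1,"offset":[0,0,-0.7]}
    - {"claw":-1,"offset":[0,0,-0.7]}
    - {"claw":-1,"offset":[0,0,-0.47]}
    - {"claw":1,"offset":[0,0,0]}
    - {"claw":1,"offset":[0,0,0]}
    - {"claw":1,"offset":[0,0,0]}
    - {"claw":1,"offset":[0,0,0]}
    - {"claw":1,"offset":[0,0,0]}
  grip_force: 35

```text
invalid input
```

Rows seem to need every field.

play_rows:
  targets:
    - {"claw":-1,"offset":[0,0,-0.7],"roll":0}
    - {"claw":-1,"offset":[0,0,-0.7],"roll":0}
    - {"claw":-1,"offset":[0,0,-0.7],"roll":0}
    - {"claw":-1,"offset":[0,0,-0.7],"roll":0}
    - {"claw":-1,"offset":[0,0,-0.47],"roll":0}
    - {"claw":1,"offset":[0,0,0],"roll":0}
    - {"claw":1,"offset":[0,0,0],"roll":0}
    - {"claw":1,"offset":[0,0,0],"roll":0}
    - {"claw":1,"offset":[0,0,0],"roll":0}
    - {"claw":1,"offset":[0,0,0],"roll":0}
  grip_force: 35

```text
t: 4.45
ee_pos: [0.4475, 0.0686, 0.0632]
tool_rot: [3.141, 0.002, -2.863]
wrist_force: [-0.4, -0.3, 6.7]
opening: 0.485
gripper_force: 36.3
```

play_rows:
  targets:
    - {"claw":1,"offset":[0,0,0.4],"roll":0}
    - {"claw":1,"offset":[0,0,0.8],"roll":0}
    - {"claw":1,"offset":[0,0,0.9],"roll":0}
    - {"claw":1,"offset":[0,0,0.9],"roll":0}
    - {"claw":1,"offset":[-0.05,-0.5,0],"roll":-0.2}
    - {"claw":1,"offset":[-0.05,-0.9,0],"roll":-0.2}
    - {"claw":1,"offset":[-0.05,-0.95,0],"roll":-0.2}
    - {"claw":1,"offset":[-0.05,-0.95,0],"roll":-0.2}
    - {"claw":1,"offset":[-0.05,-0.95,0],"roll":-0.2}
    - {"claw":1,"offset":[-0.05,-0.95,0],"roll":-0.2}

```text
t: 5.45
ee_pos: [0.4363, -0.0896, 0.1516]
tool_rot: [3.141, -0.002, -2.991]
wrist_force: [1.1, -0.3, -3.4]
opening: 0.489
gripper_force: 36.1
```

play_rows:
  targets:
    - {"claw":1,"offset":[-0.05,-0.95,0],"roll":-0.2}
    - {"claw":1,"offset":[-0.05,-0.95,0],"roll":-0.2}
    - {"claw":1,"offset":[-0.05,-0.95,0],"roll":-0.2}
    - {"claw":1,"offset":[-0.05,-0.95,0],"roll":-0.2}
    - {"claw":1,"offset":[-0.05,-0.95,0],"roll":-0.2}
    - {"claw":1,"offset":[-0.05,-0.95,0],"roll":-0.2}
    - {"claw":1,"offset":[-0.05,-0.95,0],"roll":-0.2}
    - {"claw":1,"offset":[-0.05,-0.95,0],"roll":-0.2}
    - {"claw":1,"offset":[-0.05,-0.6,0],"roll":-0.2}
    - {"claw":1,"offset":[0,0,0],"roll":0}

```text
t: 6.45
ee_pos: [0.4224, -0.3366, 0.1519]
tool_rot: [-3.14, -0.001, 3.101]
wrist_force: [-1.2, 0.7, -3.9]
opening: 0.486
gripper_force: 36.1
```

play_rows:
  targets:
    - {"claw":1,"offset":[0.1,-0.2,-0.7],"roll":0}
    - {"claw":1,"offset":[0.1,-0.2,-0.7],"roll":0}
    - {"claw":1,"offset":[0,0,-0.6],"roll":0}
    - {"claw":1,"offset":[0,0,-0.4],"roll":0}
    - {"claw":1,"offset":[0,0,-0.2],"roll":0}
    - {"claw":1,"offset":[0,0,-0.1],"roll":0}
    - {"claw":1,"offset":[0,0,-0.05],"roll":0}
    - {"claw":1,"offset":[0,0,-0.05],"roll":0}
    - {"claw":1,"offset":[0,0,0],"roll":0}
    - {"claw":1,"offset":[0,0,0],"roll":0}

```text
t: 7.45
ee_pos: [0.4305, -0.3458, 0.0686]
tool_rot: [-3.141, 0.001, 3.106]
wrist_force: [-0.2, 1.4, -3.1]
opening: 0.487
gripper_force: 36.1
```

play_rows:
  targets:
    - {"claw":1,"offset":[0,0,-0.05],"roll":0}
    - {"claw":1,"offset":[0,0,-0.05],"roll":0}
    - {"claw":0.6,"offset":[0,0,0],"roll":0}
    - {"claw":-0.1,"offset":[0,0,0],"roll":0}
    - {"claw":-0.5,"offset":[0,0,0],"roll":0}
    - {"claw":-0.7,"offset":[0,0,0],"roll":0}
    - {"claw":-0.7,"offset":[0,0,0.2],"roll":0}
    - {"claw":-0.7,"offset":[0,0,0.7],"roll":0}
    - {"claw":-0.7,"offset":[0,0,1],"roll":0}
    - {"claw":-0.7,"offset":[0,0,1],"roll":0}

```text
t: 8.45
ee_pos: [0.4299, -0.3455, 0.1531]
tool_rot: [3.141, -0.001, 3.106]
wrist_force: [1.5, -0.7, 0.8]
opening: 0.85
gripper_force: 0.0
```

play_rows:
  targets:
    - {"claw":-1,"offset":[0,0,1],"roll":0}
    - {"claw":-1,"offset":[0,0,1],"roll":0}
    - {"claw":-1,"offset":[0,0,0.9],"roll":0}
    - {"claw":-1,"offset":[0.26,0.768,0],"roll":-0.84}
    - {"claw":-1,"offset":[0.26,0.768,0],"roll":-0.84}
    - {"claw":-1,"offset":[0.26,0.768,0],"roll":-0.84}
    - {"claw":-1,"offset":[0.26,0.768,0],"roll":-0.84}
    - {"claw":-1,"offset":[0.26,0.768,0],"roll":-0.84}
    - {"claw":-1,"offset":[0.26,0.768,0],"roll":-0.84}
    - {"claw":-1,"offset":[0.26,0.768,0],"roll":-0.84}

```text
t: 9.45
ee_pos: [0.4849, -0.1835, 0.2395]
tool_rot: [3.141, 0.0, 2.487]
wrist_force: [0.5, -0.4, 0.0]
opening: 1.001
gripper_force: 0.0
```

play_rows:
  targets:
    - {"claw":-1,"offset":[0.26,0.768,0],"roll":-0.84}
    - {"claw":-1,"offset":[0.26,0.768,0],"roll":-0.84}
    - {"claw":-1,"offset":[0.26,0.768,0],"roll":-0.84}
    - {"claw":-1,"offset":[0.26,0.768,0],"roll":-0.84}
    - {"claw":-1,"offset":[0.26,0.768,0],"roll":-0.84}
    - {"claw":-1,"offset":[0.26,0.768,0],"roll":-0.84}
    - {"claw":-1,"offset":[0.26,0.768,0],"roll":-0.84}
    - {"claw":-1,"offset":[0.26,0.768,0],"roll":-0.84}
    - {"claw":-1,"offset":[0.26,0.768,0],"roll":-0.84}
    - {"claw":-1,"offset":[0.26,0.768,0],"roll":-0.84}

```text
t: 10.45
ee_pos: [0.563, 0.0469, 0.2395]
tool_rot: [3.142, -0.0, 1.607]
wrist_force: [-0.1, 0.4, -0.6]
opening: 1.002
gripper_force: 0.0
```

```bash
python3 - <<'E'
from h import *
im,d,P=cloud('top');cv2.imwrite('pics/t1.png',cv2.resize(im[150:290,150:420],(810-20,410)))
print(pos('excavator','top'),pos('excavator_cab','top'),pos('door_top','top'),pos('roof_edge','top'))
im2,d,P=cloud('scene');cv2.imwrite('pics/s1.png',cv2.resize(im2[120:330,110:330],(630,600)))
print(pos('excavator','scene'),pos('door_top','scene'),pos('roof_edge','scene'),pos('catch_pad','scene'))
s=env.state();print(s['t'],s['ee_pos'],s['tool_rot'],s['joints'])
E
```

```text
[([0.435, -0.346, 0.004], 0.55)] [([0.428, -0.351, 0.058], 0.73)] [([0.563, 0.019, 0.175], 0.98)] [([0.63, 0.02, 0.178], 0.65)]
[([0.431, -0.342, -0.001], 0.9)] [([0.556, 0.016, 0.174], 0.71), ([0.43, -0.346, 0.002], 0.43)] [([0.634, 0.02, 0.179], 0.85)] [([0.58, 0.045, 0.153], 0.46)]
10.95 [0.56267172 0.04500332 0.23935739] [ 3.14150359e+00 -1.82587040e-06  1.60953377e+00] [-0.57387857  0.33464062  0.48095356  1.86790532 -0.18367855  0.98242726
  0.02551985]
```

View pics/t1.png

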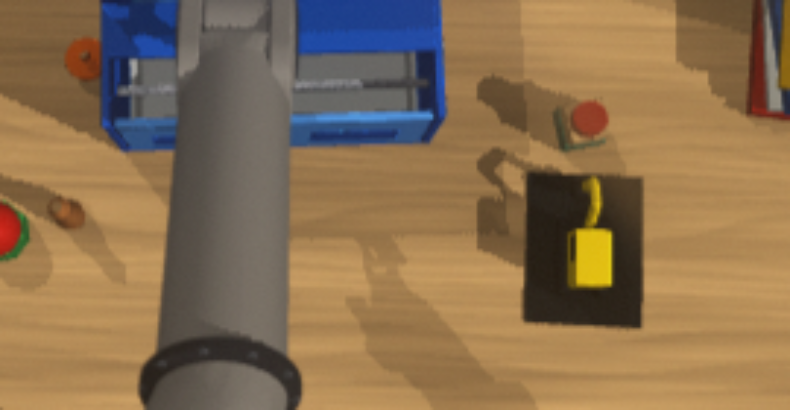

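View pics/s1.png

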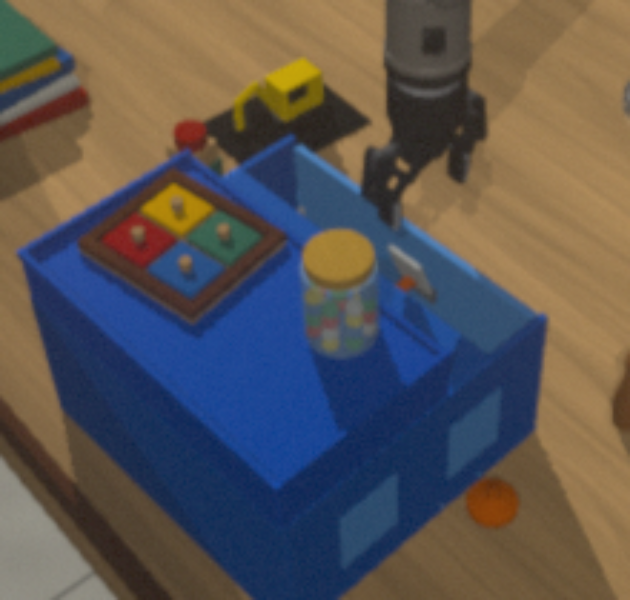

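The pictures show the excavator upright on the mat (top crop 590,250), and the open gripper above the paddle (scene crop 412,270) with the rear finger over the gap. Going down into the gap.

play_rows:
  targets:
    - {"claw":-1,"offset":[0,0,-0.5],"roll":0}
    - {"claw":-1,"offset":[0,0,-0.5],"roll":0}
    - {"claw":-1,"offset":[0,0,-0.5],"roll":0}
    - {"claw":-1,"offset":[0,0,-0.4],"roll":0}
    - {"claw":-1,"offset":[0,0,-0.3],"roll":0}
    - {"claw":-0.6,"offset":[0,0,0],"roll":0}
    - {"claw":-0.2,"offset":[0,0,0],"roll":0}
    - {"claw":0.1,"offset":[0,0,0],"roll":0}
    - {"claw":0.3,"offset":[0,0,0],"roll":0}
    - {"claw":0.3,"offset":[0,0,0],"roll":0}
  grip_force: 25

```text
t: 11.95
ee_pos: [0.5645, 0.0462, 0.1745]
tool_rot: [3.138, -0.0, 1.611]
wrist_force: [3.4, 0.2, 2.4]
opening: 0.35
gripper_force: 1.8
```

play_rows:
  targets:
    - {"claw":0.5,"offset":[0,0,-0.05],"roll":0}
    - {"claw":0.65,"offset":[0,0,0],"roll":0}
    - {"claw":0.8,"offset":[0,0,0],"roll":0}
    - {"claw":1,"offset":[0,0,0],"roll":0}
    - {"claw":1,"offset":[0,0,0],"roll":0}
    - {"claw":1,"offset":[0,0,0],"roll":0}
    - {"claw":1,"offset":[0,0,0],"roll":0}
    - {"claw":1,"offset":[0,0,0],"roll":0}
    - {"claw":1,"offset":[0,0,0],"roll":0}
    - {"claw":1,"offset":[0,0,0],"roll":0}
  grip_force: 25

```text
t: 12.95
ee_pos: [0.5634, 0.0462, 0.1723]
tool_rot: [3.14, -0.0, 1.612]
wrist_force: [1.6, 0.8, 6.0]
opening: 0.171
gripper_force: 25.5
```

play_rows:
  targets:
    - {"claw":1,"offset":[-0.1,0,0],"roll":0}
    - {"claw":1,"offset":[-0.15,0,0],"roll":0}
    - {"claw":1,"offset":[-0.15,0,0],"roll":0}
    - {"claw":1,"offset":[-0.15,0,0],"roll":0}
    - {"claw":1,"offset":[-0.15,0,0],"roll":0}
    - {"claw":1,"offset":[-0.15,0,0],"roll":0}
    - {"claw":1,"offset":[-0.15,0,-0.02],"roll":0}
    - {"claw":1,"offset":[-0.15,0,-0.03],"roll":0}
    - {"claw":1,"offset":[-0.15,0,-0.04],"roll":0}
    - {"claw":1,"offset":[-0.15,0,-0.04],"roll":0}
  grip_force: 20

```text
t: 13.95
ee_pos: [0.5274, 0.0447, 0.1711]
tool_rot: [3.122, 0.001, 1.61]
wrist_force: [17.1, -4.7, 5.5]
opening: 0.169
gripper_force: 67.4
```

```bash
python3 - <<'E'
from h import *
im2,d,P=cloud('scene');cv2.imwrite('pics/s2.png',cv2.resize(im2[120:330,110:330],(630,600)))
print(pos('door_top','scene'),pos('catch_pad','scene'))
E
```

```text
[([0.521, 0.015, 0.17], 0.66)] [([0.532, 0.046, 0.153], 0.76), ([0.452, 0.346, 0.047], 0.49)]
```

View pics/s2.png

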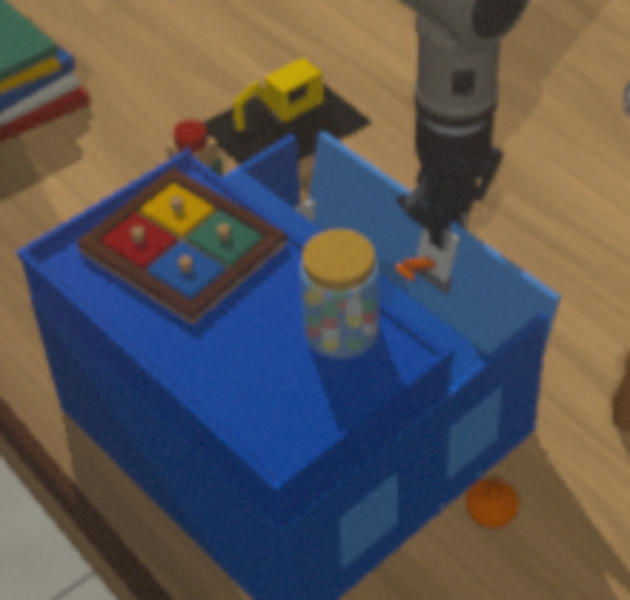

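play_rows:
  targets:
    - {"claw":0.4,"offset":[0,0,0],"roll":0}
    - {"claw":0,"offset":[0,0,0.1],"roll":0}
    - {"claw":-0.4,"offset":[0,0,0.15],"roll":0}
    - {"claw":-0.4,"offset":[-0.24,0,-0.04],"roll":0}
    - {"claw":-0.4,"offset":[-0.24,0,-0.04],"roll":0}
    - {"claw":-0.4,"offset":[-0.24,0,-0.04],"roll":0}
    - {"claw":-0.4,"offset":[-0.24,0,-0.04],"roll":0}
    - {"claw":-0.4,"offset":[-0.24,0,-0.04],"roll":0}
    - {"claw":-0.4,"offset":[-0.24,0,-0.04],"roll":0}
    - {"claw":-0.4,"offset":[-0.24,0,-0.04],"roll":0}

```text
t: 15.1
ee_pos: [0.4682, 0.0462, 0.1667]
tool_rot: [-3.141, -0.0, 1.611]
wrist_force: [3.3, 0.4, -0.5]
opening: 0.703
gripper_force: 1.2
```

play_rows:
  targets:
    - {"claw":-0.4,"offset":[-0.15,0,-0.08],"roll":0}
    - {"claw":-0.4,"offset":[-0.15,0,-0.08],"roll":0}
    - {"claw":-0.4,"offset":[-0.15,0,-0.08],"roll":0}
    - {"claw":-0.4,"offset":[-0.15,0,-0.08],"roll":0}
    - {"claw":-0.4,"offset":[-0.15,0,-0.08],"roll":0}
    - {"claw":-0.4,"offset":[-0.15,0,-0.08],"roll":0}
    - {"claw":-0.4,"offset":[-0.15,0,-0.08],"roll":0}
    - {"claw":-0.4,"offset":[-0.1,0,-0.05],"roll":0}
    - {"claw":-0.4,"offset":[0,0,0],"roll":0}
    - {"claw":-0.4,"offset":[0,0,0],"roll":0}

```text
t: 16.1
ee_pos: [0.4363, 0.0459, 0.1493]
tool_rot: [3.137, -0.0, 1.61]
wrist_force: [6.0, -1.3, 2.7]
opening: 0.704
gripper_force: 3.1
```

```bash
python3 - <<'E'
from h import *
im2,d,P=cloud('scene');cv2.imwrite('pics/s3.png',cv2.resize(im2[120:330,110:330],(630,600)))
print(pos('door_top','scene'),pos('catch_pad','scene'),pos('bin_floor','scene'))
E
```

```text
[([0.444, 0.012, 0.134], 0.64), ([0.448, 0.346, 0.043], 0.29)] [([0.47, 0.256, 0.062], 0.56), ([0.467, 0.041, 0.128], 0.47)] [([0.599, 0.02, 0.06], 0.93)]
```

View pics/s3.png

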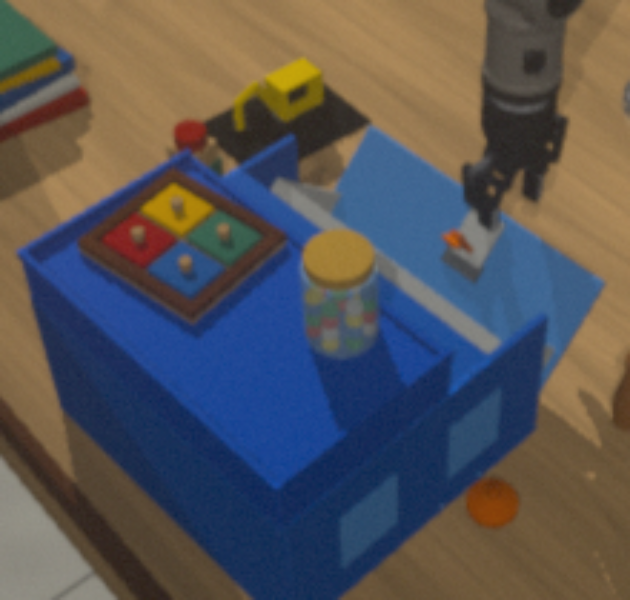

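The picture shows the door tipped out to its stop (top edge at 520,210 in the crop), with the bin open behind it. The wrist force rose to 6 N at the stop. I give it a last nudge, then let go and go to the ball.

play_rows:
  targets:
    - {"claw":-0.4,"offset":[-0.1,0,-0.03],"roll":0}
    - {"claw":-0.4,"offset":[0,0,0],"roll":0}
    - {"claw":-0.5,"offset":[0.2,0,0.3],"roll":0}
    - {"claw":-0.5,"offset":[0.1,0,1],"roll":0}
    - {"claw":-1,"offset":[0.1,0,1],"roll":0}
    - {"claw":-1,"offset":[0.1,0.5,0.4],"roll":0}
    - {"claw":-1,"offset":[0,0.9,0],"roll":0}
    - {"claw":-1,"offset":[0,0.9,0],"roll":0}
    - {"claw":-1,"offset":[0,0.9,0],"roll":0}
    - {"claw":-1,"offset":[0,0.9,0],"roll":0}

```text
t: 17.3
ee_pos: [0.4447, 0.1701, 0.2281]
tool_rot: [-3.138, 0.001, 1.611]
wrist_force: [0.2, -0.6, -0.1]
opening: 0.998
gripper_force: 0.0
```

play_rows:
  targets:
    - {"claw":-1,"offset":[0,0.9,0],"roll":0}
    - {"claw":-1,"offset":[0,0.9,0],"roll":0}
    - {"claw":-1,"offset":[0,0.9,0],"roll":0}
    - {"claw":-1,"offset":[0,0.9,0],"roll":0}
    - {"claw":-1,"offset":[0,0.9,0],"roll":0}
    - {"claw":-1,"offset":[0,0.9,0],"roll":0}
    - {"claw":-1,"offset":[0,0.5,0],"roll":0}
    - {"claw":-1,"offset":[0,0,-0.5],"roll":0}
    - {"claw":-1,"offset":[0,0,-0.5],"roll":0}
    - {"claw":-1,"offset":[0,0,0],"roll":0}

```text
t: 18.3
ee_pos: [0.4446, 0.3445, 0.1964]
tool_rot: [-3.137, 0.004, 1.611]
wrist_force: [-0.9, -0.1, -0.2]
opening: 1.005
gripper_force: 0.0
```

```bash
python3 - <<'E'
from h import *
im2,d,P=cloud('scene');cv2.imwrite('pics/s4.png',cv2.resize(im2[120:330,110:400],(790,572)))
print(pos('door_top','scene'),pos('ball_center','scene'),pos('bin_floor','scene'),pos('skittle_mid','scene'))
s=env.state();print(s['ee_pos'],s['joints'])
E
```

```text
[([0.442, 0.012, 0.133], 0.61)] [([0.449, 0.346, 0.044], 0.81)] [([0.599, 0.022, 0.061], 0.55)] [([0.444, 0.012, 0.134], 0.72), ([0.47, 0.258, 0.062], 0.61)]
[0.4467252  0.34599671 0.19948847] [-1.0220808   0.36866603  0.31810313  1.89713087 -0.14496279  0.89697539
 -0.59373303]
```

play_rows:
  targets:
    - {"claw":-1,"offset":[0.03,-0.02,-0.9],"roll":0}
    - {"claw":-1,"offset":[0,0,-0.95],"roll":0}
    - {"claw":-1,"offset":[0,0,-0.95],"roll":0}
    - {"claw":-1,"offset":[0,0,-0.9],"roll":0}
    - {"claw":-1,"offset":[0,0,-0.7],"roll":0}
    - {"claw":-1,"offset":[0,0,-0.43],"roll":0}
    - {"claw":-1,"offset":[0,0,0],"roll":0}
    - {"claw":0,"offset":[0,0,0],"roll":0}
    - {"claw":1,"offset":[0,0,0],"roll":0}
    - {"claw":1,"offset":[0,0,0],"roll":0}
  grip_force: 25

```text
t: 19.55
ee_pos: [0.4469, 0.3459, 0.0551]
tool_rot: [-3.141, -0.001, 1.611]
wrist_force: [-4.0, -0.9, 6.3]
opening: 0.754
gripper_force: 26.9
```

play_rows:
  targets:
    - {"claw":1,"offset":[0,0,0.4],"roll":0}
    - {"claw":1,"offset":[0,0,0.9],"roll":0}
    - {"claw":1,"offset":[0,0,0.98],"roll":0}
    - {"claw":1,"offset":[0,0,0.98],"roll":0}
    - {"claw":1,"offset":[0,0,0.98],"roll":0}
    - {"claw":1,"offset":[0,0,0.98],"roll":0}
    - {"claw":1,"offset":[0,0,0.98],"roll":0}
    - {"claw":1,"offset":[0.1,-0.5,0],"roll":0.9}
    - {"claw":1,"offset":[0.2,-0.9,0],"roll":0.95}
    - {"claw":1,"offset":[0.2,-0.9,0],"roll":0.95}

```text
t: 20.55
ee_pos: [0.463, 0.2759, 0.2414]
tool_rot: [3.139, -0.001, 1.909]
wrist_force: [0.5, -0.5, -0.5]
opening: 0.755
gripper_force: 28.1
```

play_rows:
  targets:
    - {"claw":1,"offset":[0.22,-0.9,0],"roll":0.95}
    - {"claw":1,"offset":[0.22,-0.9,0],"roll":0.95}
    - {"claw":1,"offset":[0.22,-0.9,0],"roll":0.95}
    - {"claw":1,"offset":[0.22,-0.9,0],"roll":0.95}
    - {"claw":1,"offset":[0.22,-0.9,0],"roll":0.95}
    - {"claw":1,"offset":[0.22,-0.9,0],"roll":0.95}
    - {"claw":1,"offset":[0.22,-0.9,0],"roll":0.95}
    - {"claw":1,"offset":[0.22,-0.9,0],"roll":0.95}
    - {"claw":1,"offset":[0.22,-0.9,0],"roll":0.95}
    - {"claw":1,"offset":[0.22,-0.9,0],"roll":0.95}

```text
t: 21.55
ee_pos: [0.5289, 0.0048, 0.2412]
tool_rot: [3.141, 0.002, 2.902]
wrist_force: [0.4, 0.2, -0.5]
opening: 0.757
gripper_force: 28.1
```

play_rows:
  targets:
    - {"claw":1,"offset":[0.2,-0.8,0],"roll":0.9}
    - {"claw":1,"offset":[0.2,-0.7,0],"roll":0.9}
    - {"claw":1,"offset":[0.1,-0.4,-0.2],"roll":0.5}
    - {"claw":1,"offset":[0,0,-0.7],"roll":0}
    - {"claw":1,"offset":[0,0,-0.9],"roll":0}
    - {"claw":1,"offset":[0,0,-0.9],"roll":0}
    - {"claw":1,"offset":[0,0,-0.8],"roll":0}
    - {"claw":1,"offset":[0,0,-0.5],"roll":0}
    - {"claw":1,"offset":[0,0,-0.3],"roll":0}
    - {"claw":1,"offset":[0,0,0],"roll":0}

```text
t: 22.55
ee_pos: [0.5432, -0.0508, 0.1107]
tool_rot: [-3.141, -0.001, 3.139]
wrist_force: [0.4, 0.8, -0.6]
opening: 0.756
gripper_force: 28.1
```

```bash
python3 - <<'E'
from h import *
im2,d,P=cloud('scene');cv2.imwrite('pics/s5.png',cv2.resize(im2[120:330,110:400],(790,572)))
s=env.state();print(s['ee_pos'],s['tool_rot'],s['wrist_force'])
E
```

```text
[ 0.54367227 -0.05084395  0.11141383] [-3.14137088e+00  6.60133511e-04  3.13933979e+00] [-0.83498612  0.09175049 -1.08828525]
```

View pics/s5.png

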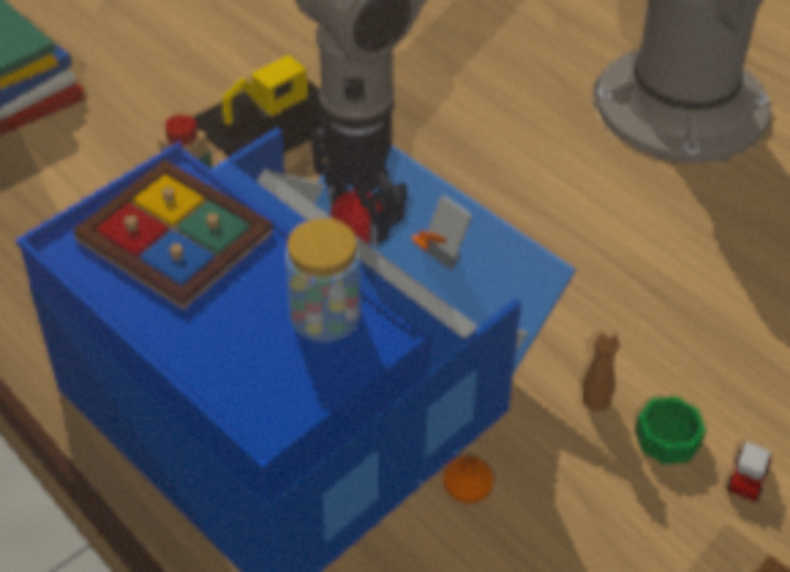

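The picture shows the ball held in the bin, between the door and the bin's back wall (350,215). Releasing.

play_rows:
  targets:
    - {"claw":1,"offset":[-0.1,0,-0.15],"roll":0}
    - {"claw":1,"offset":[0,0,0],"roll":0}
    - {"claw":0,"offset":[0,0,0],"roll":0}
    - {"claw":-0.8,"offset":[0,0,0],"roll":0}
    - {"claw":-0.8,"offset":[0,0,0],"roll":0}
    - {"claw":-0.8,"offset":[0,0,0],"roll":0}
    - {"claw":-0.8,"offset":[0,0,0.5],"roll":0}
    - {"claw":-0.8,"offset":[0,0,1],"roll":0}
    - {"claw":-0.8,"offset":[0,0,1],"roll":0}
    - {"claw":-0.8,"offset":[0,0,1],"roll":0}

```text
t: 23.6
ee_pos: [0.5402, -0.0506, 0.2124]
tool_rot: [-3.142, -0.0, 3.14]
wrist_force: [0.6, 0.5, 0.1]
opening: 0.898
gripper_force: 0.0
```

play_rows:
  targets:
    - {"claw":0,"offset":[0,0,1],"roll":0}
    - {"claw":1,"offset":[-0.6,-0.3,0],"roll":0}
    - {"claw":1,"offset":[-0.65,-0.4,0],"roll":0}
    - {"claw":1,"offset":[-0.65,-0.4,0],"roll":0}
    - {"claw":1,"offset":[-0.65,-0.4,0],"roll":0}
    - {"claw":1,"offset":[-0.65,-0.4,0],"roll":0}
    - {"claw":1,"offset":[-0.53,-0.1,0],"roll":0}
    - {"claw":1,"offset":[0,0,0],"roll":0}
    - {"claw":1,"offset":[0,0,0],"roll":0}
    - {"claw":1,"offset":[0,0,0],"roll":0}

```text
t: 24.6
ee_pos: [0.4295, -0.1099, 0.2415]
tool_rot: [-3.142, 0.001, 3.141]
wrist_force: [-0.3, -0.0, -0.1]
opening: 0.002
gripper_force: 0.0
```

```bash
python3 - <<'E'
from h import *
im2,d,P=cloud('scene');im3=viewer.camera('top')[0]
cv2.imwrite('pics/s6.png',np.hstack([cv2.resize(im2[120:330,110:330],(400,382)),cv2.resize(im3[140:300,160:320],(382,382))]))
print(pos('ball_center','scene'),pos('ball_center','top'),pos('door_top','scene'))
s=env.state();print(s['ee_pos'],s['tool_rot'],s['opening'])
E
```

```text
[([0.568, -0.045, 0.067], 0.39)] [([0.565, -0.05, 0.068], 0.85)] [([0.442, -0.352, 0.005], 0.69), ([0.445, 0.015, 0.133], 0.64)]
[ 0.42881772 -0.11035154  0.24122001] [-3.14144603e+00 -1.63811674e-04  3.14021459e+00] -0.0008150391112153022
```

View pics/s6.png

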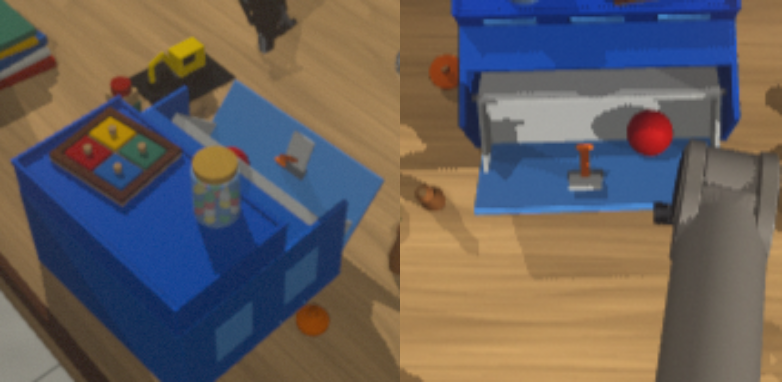

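The picture shows the ball resting in the bin (right half, 650,132) and the door still open. Now to push it shut from in front.

play_rows:
  targets:
    - {"claw":1,"offset":[-0.1,0,-0.7],"roll":0}
    - {"claw":1,"offset":[0,0,-0.9],"roll":0}
    - {"claw":1,"offset":[0,0,-0.9],"roll":0}
    - {"claw":1,"offset":[0,0,-0.8],"roll":0}
    - {"claw":1,"offset":[0,0,-0.4],"roll":0}
    - {"claw":1,"offset":[0,0,0],"roll":0}
    - {"claw":1,"offset":[0.2,0,0],"roll":0}
    - {"claw":1,"offset":[0.2,0,0.1],"roll":0}
    - {"claw":1,"offset":[0.2,0,0.1],"roll":0}
    - {"claw":1,"offset":[0.2,0,0.1],"roll":0}

```text
t: 25.85
ee_pos: [0.4478, -0.1104, 0.1398]
tool_rot: [3.141, -0.005, 3.139]
wrist_force: [-10.4, 0.3, 6.9]
opening: 0.0
gripper_force: 4.8
```

play_rows:
  targets:
    - {"claw":1,"offset":[0.25,0,0.12],"roll":0}
    - {"claw":1,"offset":[0.25,0,0.12],"roll":0}
    - {"claw":1,"offset":[0.25,0,0.12],"roll":0}
    - {"claw":1,"offset":[0.25,0,0.12],"roll":0}
    - {"claw":1,"offset":[0.25,0,0.12],"roll":0}
    - {"claw":1,"offset":[0.25,0,0.12],"roll":0}
    - {"claw":1,"offset":[0.25,0,0.1],"roll":0}
    - {"claw":1,"offset":[0.25,0,0.1],"roll":0}
    - {"claw":1,"offset":[0.25,0,0.08],"roll":0}
    - {"claw":1,"offset":[0.25,0,0.05],"roll":0}

```text
t: 26.85
ee_pos: [0.5253, -0.1106, 0.1711]
tool_rot: [-3.142, 0.0, 3.14]
wrist_force: [-1.0, 0.4, 0.1]
opening: 0.001
gripper_force: 0.4
```

play_rows:
  targets:
    - {"claw":1,"offset":[0.2,0,0],"roll":0}
    - {"claw":1,"offset":[0.2,0,0],"roll":0}
    - {"claw":1,"offset":[0.2,0,0],"roll":0}
    - {"claw":1,"offset":[0.15,0,0],"roll":0}
    - {"claw":1,"offset":[0.1,0,0],"roll":0}
    - {"claw":1,"offset":[0.1,0,0],"roll":0}
    - {"claw":1,"offset":[0.1,0,0],"roll":0}
    - {"claw":1,"offset":[0.05,0,0],"roll":0}
    - {"claw":1,"offset":[0,0,0],"roll":0}
    - {"claw":1,"offset":[0,0,0],"roll":0}

```text
t: 27.85
ee_pos: [0.5532, -0.1106, 0.1702]
tool_rot: [3.14, -0.009, 3.139]
wrist_force: [-14.3, 2.0, 11.1]
opening: -0.001
gripper_force: 7.2
```

```bash
python3 - <<'E'
from h import *
im2,d,P=cloud('scene');cv2.imwrite('pics/s7.png',cv2.resize(im2[140:290,150:330],(720,600)))
print(pos('door_top','scene'),pos('catch_pad','scene'))
s=env.state();print(s['ee_pos'],s['wrist_force'])
E
```

```text
[([0.558, 0.021, 0.176], 0.79), ([0.63, 0.025, 0.18], 0.19)] [([0.585, 0.048, 0.152], 0.56)]
[ 0.55322929 -0.11067351  0.17024691] [-14.76543231   1.84576129  11.25249437]
```

View pics/s7.png

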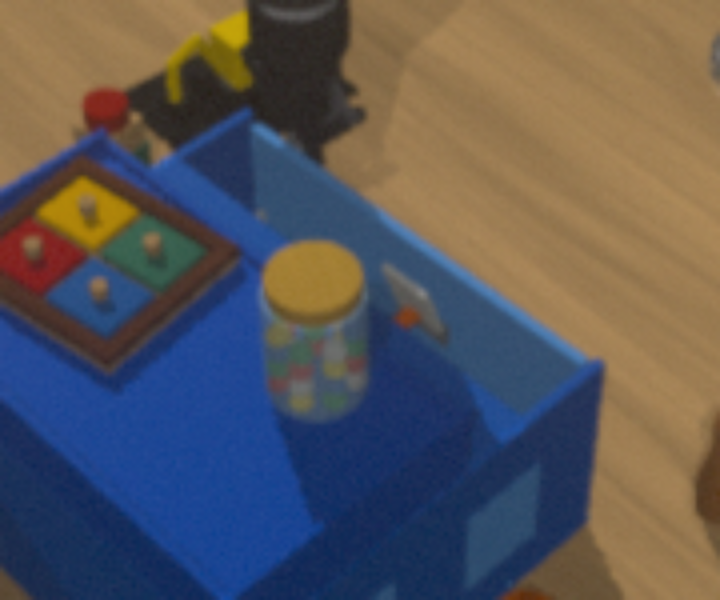

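The door looks shut and the catch leans back in its rest pose (415,300). It is pressing on the stop at about 15 N. I press a little more, then retreat.

play_rows:
  targets:
    - {"claw":1,"offset":[0.1,0,0],"roll":0}
    - {"claw":1,"offset":[0.05,0,0],"roll":0}
    - {"claw":1,"offset":[0,0,0],"roll":0}
    - {"claw":1,"offset":[-0.4,0,0],"roll":0}
    - {"claw":1,"offset":[-0.5,0,0],"roll":0}
    - {"claw":1,"offset":[-0.8,0,0.3],"roll":0}
    - {"claw":1,"offset":[-0.8,-0.2,0.9],"roll":0}
    - {"claw":1,"offset":[-0.5,-0.5,0.9],"roll":0}
    - {"claw":1,"offset":[0,-0.9,0.9],"roll":0}
    - {"claw":1,"offset":[0,-0.9,0.5],"roll":0}

```text
t: 29.0
ee_pos: [0.4727, -0.1866, 0.2784]
tool_rot: [-3.141, 0.005, 3.14]
wrist_force: [0.1, -0.5, 0.2]
opening: 0.004
gripper_force: 0.0
```

```bash
python3 - <<'E'
from h import *
im2,d,P=cloud('scene');im3,d3,P3=cloud('top')
cv2.imwrite('pics/s8.png',np.hstack([cv2.resize(im2[120:330,110:330],(400,382)),cv2.resize(im3[140:260,160:280],(382,382))]))
for c in('scene','top'): print([(n,pos(n,c)) for n in('door_top','catch_pad','ball_center','excavator','skittle_mid','car_mid','top_mid','blocks_mid','jar_mid','puzzle_mid')])
ok=d>0
w=(d3>0)&(P3[...,0]>.572)&(P3[...,0]<.61)&(abs(P3[...,1]-.02)<.15)&(P3[...,2]>.125)&(P3[...,2]<.175);print(blob(w,P3,.12,.18))
s=env.state();print(s['t'],s['ee_pos'],s['wrist_force'])
E
```

```text
[('door_top', [([0.557, 0.018, 0.175], 0.72)]), ('catch_pad', [([0.582, 0.047, 0.155], 0.6), ([0.441, -0.353, 0.004], 0.3)]), ('ball_center', []), ('excavator', [([0.432, -0.344, 0.003], 0.9), ([0.441, -0.351, 0.008], 0.61)]), ('skittle_mid', [([0.469, 0.256, 0.061], 0.77), ([0.428, -0.343, 0.058], 0.54)]), ('car_mid', [([0.426, 0.433, 0.018], 0.8)]), ('top_mid', [([0.657, 0.25, 0.034], 0.66)]), ('blocks_mid', [([0.589, -0.344, 0.04], 0.45)]), ('jar_mid', [([0.736, 0.122, 0.28], 0.83)]), ('puzzle_mid', [([0.782, -0.052, 0.241], 0.62)])]
[('door_top', [([0.564, 0.021, 0.172], 0.62)]), ('catch_pad', [([0.585, 0.045, 0.155], 0.41), ([0.78, -0.057, 0.235], 0.34)]), ('ball_center', [([0.603, -0.046, 0.051], 0.45)]), ('excavator', [([0.434, -0.345, 0.003], 0.72)]), ('skittle_mid', [([0.421, 0.435, 0.015], 0.7), ([0.462, 0.262, 0.066], 0.6)]), ('car_mid', [([0.422, 0.432, 0.021], 0.64)]), ('top_mid', [([0.657, 0.25, 0.028], 0.67)]), ('blocks_mid', [([0.594, -0.346, 0.042], 0.39)]), ('jar_mid', [([0.73, 0.124, 0.283], 0.9)]), ('puzzle_mid', [([0.778, -0.056, 0.237], 0.6)])]
(107, array([587.7,   6.6]), array([263.5,  33.9]), 87.4, array([0.582, 0.042, 0.148]))
30.1 [ 0.47192772 -0.185606    0.27583106] [-0.44387964 -0.41613863 -0.24708207]
```

View pics/s8.png

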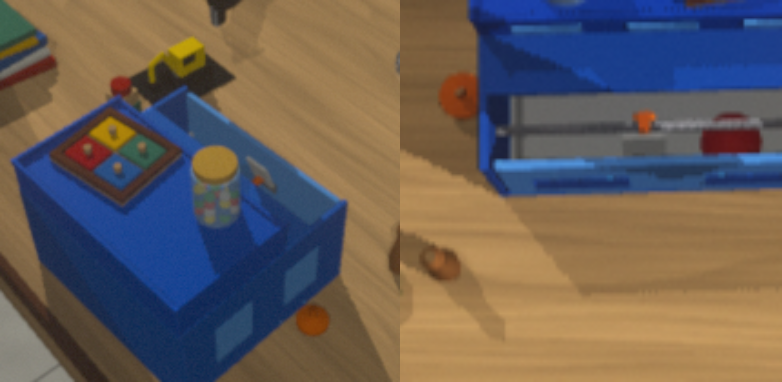

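The picture shows the door flush and shut, the orange hook beyond the keeper rail (645,122), and the ball in the bin (730,135). Nothing else has moved.

```bash
python3 -c "
from plant import close_job
print(close_job())"
```

```text
the job is handed in; nothing more can be done
None
```

The job is handed in at about 30 s of the 72 s allowed: the ball is in the bin, the door is shut with the catch hooked over the keeper, the excavator is upright on the mat, and no other toy moved in the final pictures.

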